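# Line up pipe nipples in the sloping V-trough

## Task

Lay the three steel pipe nipples on their sides in the sloping V-trough, so that they lie in one line along its fold, end to end with the lowest against the stop: the longest at the bottom by the stop, then the middle one, the shortest uppermost. Leave the other fittings on the bench standing where they are.

Things in the scene. Friction and masses are not known exactly. Their poses are not given: they have to be found in the camera images.
- nipple_long: the longest of three galvanised steel pipe nipples: a plain straight tube, 34 mm in diameter, 130 mm long, thread marks at both ends, about 0.33 kg, standing on end on the bench at the start. Origin at the centre of the end it stands on, z along its axis to the other end. It collides as a solid cylinder; either end may point either way in the trough
- nipple_middle: the middle one of three galvanised steel pipe nipples: a plain straight tube, 34 mm in diameter, 105 mm long, thread marks at both ends, about 0.27 kg, standing on end on the bench at the start. Origin at the centre of the end it stands on, z along its axis to the other end. It collides as a solid cylinder; either end may point either way in the trough
- nipple_short: the shortest of three galvanised steel pipe nipples: a plain straight tube, 34 mm in diameter, 80 mm long, thread marks at both ends, about 0.2 kg, standing on end on the bench at the start. Origin at the centre of the end it stands on, z along its axis to the other end. It collides as a solid cylinder; either end may point either way in the trough
- nipple_long_mid (a point): centre of the longest nipple, on its axis 65 mm from either end
- nipple_middle_mid (a point): centre of the middle nipple, on its axis 52.5 mm from either end
- nipple_short_mid (a point): centre of the shortest nipple, on its axis 40 mm from either end
- trough_fold (a point): low end of the V-trough's fold, where the fold meets the inner face of the stop plate (66 mm wide, 46 mm above the fold); x points up along the fold, y level across the trough, z square to the fold, out of the open V. The fold climbs at 20 degrees, 400 mm long, open at its high end. A nipple lying home has its axis 24 mm above the fold. The lining is slippery: a nipple laid in it slides down
- trough: fixed V-trough, lined in white plastic (friction about 0.12), on a dark base plate 400 x 90 mm; origin on the bench under its middle, x level towards the high end. Walls 45 degrees either side of upright, each 45 mm wide: rims 32 mm out to each side and 32 mm above the fold. The fold is 50 mm above the bench at the stop, 187 mm at the high end
- valve_a: a bystander: a steel ball valve standing on end, 70 mm tall body up to 46 mm in diameter (origin under its centre), with a flat red upright lever on its own -x side reaching 36 mm out from the axis and 105 mm high
- valve_b: a bystander: a brass ball valve standing on end, 70 mm tall body up to 46 mm in diameter (origin under its centre), with a flat red upright lever on its own -x side reaching 36 mm out from the axis and 105 mm high
- socket: a bystander: a short thick steel pipe socket, 51 mm in diameter, 50 mm tall, origin under its centre
- plugs: a bystander: two black plastic plugs stuck together as one piece, 56 mm in diameter, 56 mm tall, origin under its centre
- elbow: a bystander: a steel pipe elbow standing on one leg, legs 42 mm in diameter, origin under the centre of the upright leg; the other leg is level and reaches 46 mm out along its x axis; 63 mm tall
- union: a bystander: a grey plastic pipe union, 60 mm in diameter, 70 mm tall, origin under its centre
Not all that is in view belongs to the job. Leave any green look-alike of the nipple_middle alone.

How it is judged (in metres and radians):
At the end, for the whole second after the job is handed in: All three nipples rest down in the V (axis within 5 mm of its place and 0.07 rad of the fold), in order from the stop longest, middle, shortest, each at most 7, 10 and 13 mm up the fold from where it would lie with all touching end to end against the stop (x of nipple_long_mid in the frame of trough_fold between 0.059 and 0.072 m and y of nipple_long_mid in the frame of trough_fold between -0.005 and 0.005 m and z of nipple_long_mid in the frame of trough_fold between 0.019 and 0.029 m and angle between the z axis of each of nipple_long, nipple_middle, nipple_short and the x axis of trough_fold, either way round below 0.07 rad and linear speed of each of nipple_long, nipple_middle, nipple_short below 0.02 m/s and x of nipple_middle_mid in the frame of trough_fold between 0.1765 and 0.1925 m and y of nipple_middle_mid in the frame of trough_fold between -0.005 and 0.005 m and z of nipple_middle_mid in the frame of trough_fold between 0.019 and 0.029 m and x of nipple_short_mid in the frame of trough_fold between 0.269 and 0.288 m and y of nipple_short_mid in the frame of trough_fold between -0.005 and 0.005 m and z of nipple_short_mid in the frame of trough_fold between 0.019 and 0.029 m).
It fails at once if a bystanding fitting was moved more than 30 mm or toppled (distance of any of valve_a, valve_b, socket, plugs, union, elbow from where it was at the start of the episode above 0.03 m or angle between any of valve_a, valve_b, socket, plugs, union, elbow's own z axis and vertical above 0.5 rad).
It also fails if it takes over 67 s, if anything falls off the work surface, if the arm or the gripper's body presses on something with over 40 N, if the wrist force passes 120 N, or if a joint passes its speed limit or range.

## Robot

A 6-joint arm with a two-finger parallel gripper is mounted at the origin on the work surface. World frame = base frame: x ahead of the robot, y to its left, z up, the work surface at z = 0. Lengths are in m, angles in degrees, forces in N, time in s.
With the tool pointing down it reaches from about 0.35 to 0.85 m from the base axis. Payload 8.1 kg.
Tool frame: the origin (TCP) lies midway between the tips of the shut fingers; the grasp point (between the pads) lies 19 mm behind it (hold_point_z is the distance from the TCP to the grasp point, in m); z points along the fingers, y is the line along which they close (so a half turn about z gives the same grasp; the last joint's range is limited). The gripper opens to 93 mm and grips with 3 to 60 N. Pads are 15 mm wide; open, the fingers measure 128 mm over their backs; the gripper's body (75 mm by 188 mm) begins 65 mm behind the grasp point.
Start: joints at [71.826, 7.471, 85.268, -0, 87.261, -4.893], TCP at [0.138, 0.584, 0.219] pointing down, gripper open.
Joint ranges: [-169.43, 169.43], [-51.17, 129.36], [1.28, 143.12], [-76.62, 256.62], [0, 156.53], [-152.29, 152.29]. Speed limits (degrees/s): [136.94, 136.94, 159.86, 180, 180, 180].

## Interface

Orientations are given as [roll, pitch, yaw] about the fixed x, y, z axes, in that order (R = Rz(yaw) Ry(pitch) Rx(roll)).
In Python, from rig import * gives the robot as it stands. The module is installed in compiled form; this text tells all that it offers.
- The arm moves only by the tool play_rows, never from a script. Its arguments are lists of equal length, an entry for each row: "linear": the shift along the tool's x, y, z in mm, a list of three; "dr": the turn, a rotation vector about the tool's x, y, z in rad, a list of three; "jaw": the finger opening in mm, from 0 to 93. A call has 1 to 5 rows; each row shifts and turns the commanded pose from where the row before left it, along the tool's axes as they then stand; what a row does not reach is not made up. A row lasts 1/10 s, in which the tool goes at most 50 mm and 8.59 degrees, less where a joint would pass 70% of its speed; a pose out of reach is approached as far as the arm can. A call is refused whole if a number of a shift passes 50 or a number of a turn 0.15, either way. A call with a gripper value outside its range is refused whole. The fingers move at their own pace and stop on an object; the grip force is fixed at half the most. Time passes only in rows, so rows that do not move let the fingers close. It gives the time, the measured TCP pose, the force, the opening and the grip force at its end, in the units of the state.
- read_state(): the state, without advancing time (a new reading comes with each control period).
- grab_frame(name): name is "side" or "top" or "wrist"; returns a dict with "color" (384x512x3 uint8, red, green, blue), "vfov" (degrees; the focal length in pixels is half the picture's height over the tangent of half this angle, whatever the lens; pixels are square), "cx", "cy" (the principal point, pixels), "R" (3x3) and "t" (3): a world point X has camera coordinates R X + t. Camera axes: x right, y down, z forward; pixel columns grow to the right and rows downward; lengths in m; the calibration is good to about 2 mm. The wrist camera is an equidistant fisheye: a pixel r from the principal point sees the ray r / f radians off the axis. A picture is of the moment at which its call begins. There is no depth.
- job_done(): hands the job in; it is judged then, once.
The state is a dict: "time": time; "joint_pos": joint angles; "joint_vel": joint speeds; "effort": joint torques, N m; "eef_pos": TCP position; "ee_rot": TCP orientation; "wrist_force": force on the tool from outside, world axes, zero at the start; "wrist_torque": the same for the moment, N m; "finger_gap": opening from 0.0 (shut) to 1.0 (fully open); "finger_force": force on a finger pad.
Only numpy, scipy, OpenCV 4.12 (cv2) and the standard library are available. Lean on these libraries where they do the work, as an engineer would, in place of code of your own. Each camera call takes 0.05 s, during which the arm holds its last target. There are 200 camera calls.

## Working session

There is one attempt and no reset: what is moved stays moved. The work goes in short steps, Python scripts to look and compute and a tool call to move; the robot and the scene stay as the last step left them, time stands still between calls to the robot, and variables do not carry over. Pictures are saved under pics/ and viewed, at most 11 in all, crops included, and the job is handed in when it is done.

Besides the shell and the picture viewer there is one more tool, called after "Call:" as a command line: name --argument value ..., lists and objects as JSON in quotes. play_rows: Moves the arm, as the interface text tells. Its arguments: {"type":"object","properties":{"linear":{"type":"array","items":{"type":"array","items":{"type":"number"}}},"dr":{"type":"array","items":{"type":"array","items":{"type":"number"}}},"jaw":{"type":"array","items":{"type":"number"}}},"required":["linear","dr","jaw"]}

```bash
mkdir -p pics; python3 - <<'E'
from rig import *
import cv2,numpy as np,pickle
s=read_state();print({k:np.round(v,3) for k,v in s.items()})
fr={n:grab_frame(n) for n in("top","side","wrist")}
pickle.dump(fr,open('fr0.pkl','wb'))
for n,f in fr.items(): print(n,f['vfov'],f['cx'],f['cy'],np.round(-f['R'].T@f['t'],3),np.round(f['R'],2).tolist())
for n in("top","side"): cv2.imwrite(f'pics/{n}.png',cv2.resize(fr[n]['color'][:,:,::-1],(800,600)))
E
```

```text
{'time': np.float64(0.0), 'joint_pos': array([ 7.1828e+01,  7.5130e+00,  8.5329e+01,  2.0000e-03,  8.7263e+01,
       -4.8950e+00]), 'joint_vel': array([ 0.087, -0.098, -0.103, -0.036,  0.051, -0.108]), 'effort': array([ 1.0000e-03, -5.5986e+01, -4.9175e+01,  7.7000e-02,  3.6000e-02,
       -0.0000e+00]), 'eef_pos': array([0.138, 0.583, 0.218]), 'ee_rot': array([-1.79896e+02, -1.10000e-02,  1.66723e+02]), 'wrist_force': array([-0.113, -0.199,  0.549]), 'wrist_torque': array([ 0.021, -0.009, -0.005]), 'finger_force': np.float64(0.0), 'finger_gap': np.float64(0.998)}
top 52.37549411318882 251.57388571720804 188.89739089388246 [0.418 0.02  0.99 ] [[0.03, -1.0, 0.03], [-0.99, -0.03, -0.15], [0.15, -0.03, -0.99]]
side 48.39532112003575 252.10404826524254 196.56867747539164 [-0.021 -0.615  0.809] [[0.73, -0.68, 0.0], [-0.45, -0.48, -0.75], [0.51, 0.55, -0.66]]
wrist 65.70646984690485 254.73591389857202 192.57026945973374 [0.063 0.601 0.383] [[0.23, 0.97, -0.0], [0.93, -0.22, 0.28], [0.27, -0.07, -0.96]]
```

View pics/top.png

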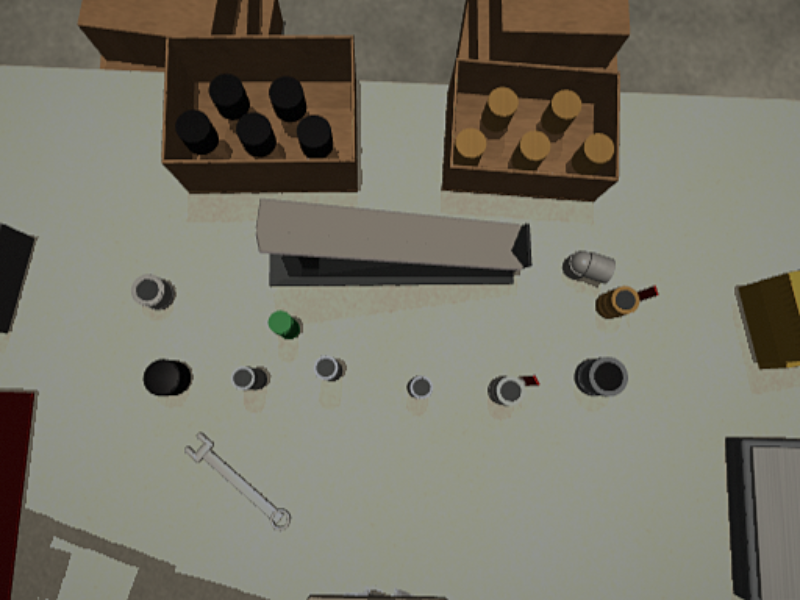

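View pics/side.png

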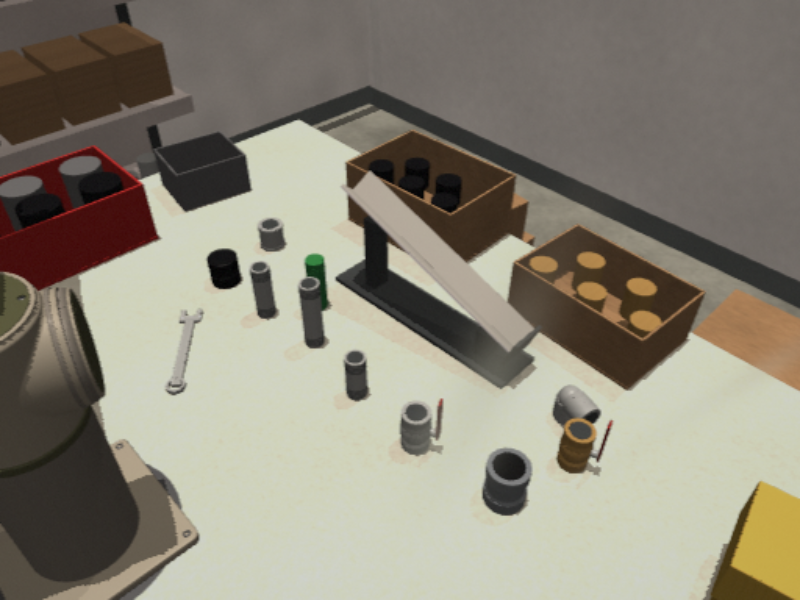

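```bash
python3 - <<'E'
import pickle,cv2,numpy as np
fr=pickle.load(open('fr0.pkl','rb'))
def crop(n,x,y,w,h,s):
    c=fr[n]['color'][y:y+h,x:x+w,::-1]; c=cv2.convertScaleAbs(c,alpha=1.2)
    return cv2.resize(c,None,fx=s,fy=s,interpolation=cv2.INTER_CUBIC)
a=crop('top',140,220,150,45,5);b=crop('side',145,150,150,75,5)
b=crop('side',150,150,100,110,4)
cv=np.zeros((600,800,3),np.uint8)
cv[:225,:750]=a; 
cv[230:230+370,:400]=b[40:410]
cv[230:600,400:]=0
cv2.imwrite('pics/nip.png',cv)
a=crop('top',155,120,195,70,4);b=crop('side',205,105,150,145,2)
cv=np.zeros((600,800,3),np.uint8); cv[:280,:780]=a; cv[290:580,:300]=b
cv[290:590,310:790]=crop('side',280,190,80,50,6)
cv2.imwrite('pics/tr.png',cv)
E
```

```text
(no output)
```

View pics/nip.png

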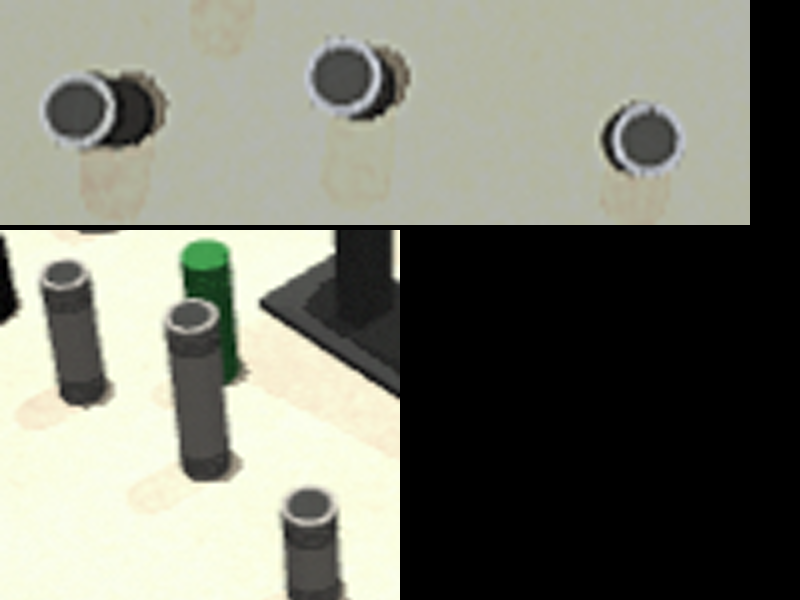

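View pics/tr.png

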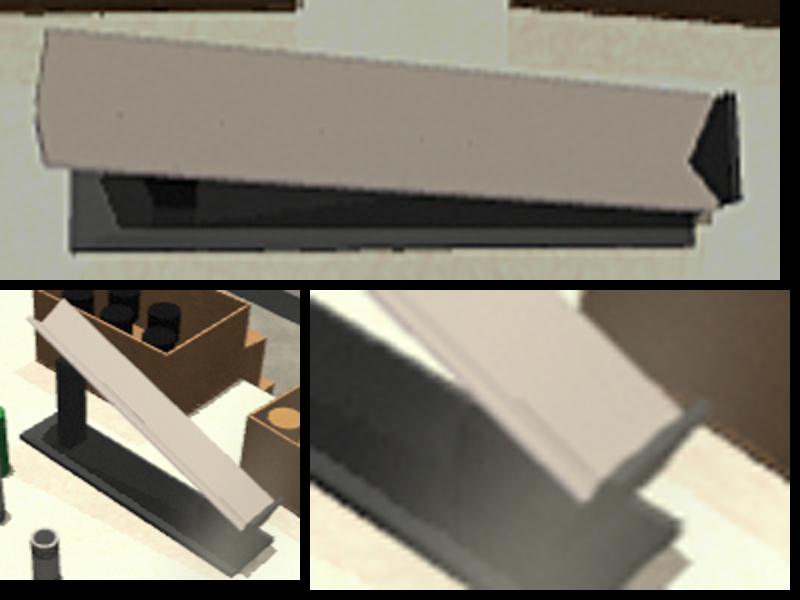

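```bash
cat > h.py <<'E'
import numpy as np
from scipy.optimize import least_squares
from scipy.spatial.transform import Rotation as Ro
def proj(f,X):
    c=np.atleast_2d(X)@f['R'].T+f['t']; F=192/np.tan(np.radians(f['vfov']/2))
    return c[:,:2]/c[:,2:]*F+[f['cx'],f['cy']]
def tri(fs,ps,z=None):
    g=lambda X:np.concatenate([(proj(f,X)-p).ravel() for f,p in zip(fs,ps)])
    r=least_squares(g,[.5,0,.1]); return r.x,r.fun
def plane(f,p,z):
    F=192/np.tan(np.radians(f['vfov']/2)); d=f['R'].T@np.array([(p[0]-f['cx'])/F,(p[1]-f['cy'])/F,1]); o=-f['R'].T@f['t']
    return o+d*(z-o[2])/d[2]
def troughR(yaw): return Ro.from_euler('z',yaw).as_matrix()@Ro.from_euler('y',-20,degrees=True).as_matrix()
E
python3 - <<'E'
from h import *; import pickle
fr=pickle.load(open('fr0.pkl','rb')); T,S=fr['top'],fr['side']
for n,t,s,h in(('mid',(78,111),(65,274),.105),('long',(344,77),(191,316),.13),('short',(648,139),(309,506),.08)):
    t=np.array(t)/5-.4+[140,220]; s=np.array([150+s[0]/4,150+(s[1]-190)/4])-.375
    X,r=tri([T,S],[t,s]); print(n,X.round(4),r.round(2),plane(T,t,h).round(4),plane(S,s,h).round(4))
P=[(46,28),(37,95),(45,165),(711,212),(717,93),(690,160)]
P=np.array(P)/4-.375+[155,120]
# trough y = left when looking up-fold(+world y) => -x world : near robot = +y
L=np.array([(.4,-.032,.032),(.4,0,0),(.4,.032,.032),(0,.032,.032),(0,-.032,.032),(0,0,0)])
S2=np.array([(64,300-290+0),(30,318-290)])/2-.25+[205,105]
S3=np.array([(585-310,500-290)])/6-.4+[280,190]
PS=np.vstack([S2[:1],S2[1:],S3]); LS=L[[0,2,3]]
def W(q,L): return L@troughR(q[2]).T+[q[0],q[1],.05]
for use in (0,1):
    g=lambda q:np.concatenate([(proj(T,W(q,L))-P).ravel()]+([(proj(S,W(q,LS))-PS).ravel()] if use else []))
    r=least_squares(g,[.6,-.15,1.57]); print(r.x.round(4),np.degrees(r.x[2]),r.fun.reshape(-1,2).round(1).tolist())
E
```

```text
mid [0.4297 0.2054 0.1035] [ 0.14 -0.2  -0.3   0.01] [0.4293 0.2053 0.105 ] [0.4294 0.2031 0.105 ]
long [0.4472 0.0859 0.1289] [ 0.07 -0.1  -0.14  0.01] [0.4469 0.086  0.13  ] [0.4467 0.0846 0.13  ]
short [ 0.4245 -0.0517  0.0775] [ 0.08 -0.1  -0.13  0.02] [ 0.4242 -0.0513  0.08  ] [ 0.4232 -0.0538  0.08  ]
[ 0.642  -0.1914  1.6089] 92.18511854804784 [[0.2, 0.4], [-0.5, 2.7], [-0.2, -3.2], [1.9, -2.1], [-0.7, 1.7], [-0.7, 0.7]]
[ 0.6412 -0.1919  1.6081] 92.13470913162067 [[0.5, 0.6], [-0.3, 3.0], [-0.0, -3.0], [2.2, -1.7], [-0.4, 2.0], [-0.5, 1.0], [-0.1, -1.7], [-0.5, -2.1], [0.8, -1.0]]
```

```bash
python3 - <<'E'
from h import *; import pickle
fr=pickle.load(open('fr0.pkl','rb')); T,S=fr['top'],fr['side']
P=np.array([(46,28),(45,165),(711,212),(717,93),(690,160)])/4-.375+[155,120]
def L(w): return np.array([(.4,-w,w),(.4,w,w),(0,w,w),(0,-w,w),(0,0,0)])
PS=np.vstack([np.array([(64,10),(30,28)])/2-.25+[205,105],np.array([(275,210)])/6-.4+[280,190]])
def W(q,L): return L@troughR(q[2]).T+[q[0],q[1],.05]
for use in (0,1):
    g=lambda q:np.concatenate([(proj(T,W(q,L(q[3])))-P).ravel()]+([(proj(S,W(q,L(q[3])[[0,1,2]]))-PS).ravel()] if use else []))
    r=least_squares(g,[.6,-.15,1.57,.032]); print(r.x.round(4),np.degrees(r.x[2]),r.fun.reshape(-1,2).round(1).tolist())
    q=r.x; print(proj(T,W(q,np.array([[.4,0,0],[0,0,0.]]))),)
# base plate
for p in((72,252),(693,246)): print([plane(T,np.array(p)/4-.375+[155,120],z).round(4) for z in(0,.008)])
E
```

```text
[ 0.6415 -0.1903  1.6172  0.0353] 92.66138443613873 [[-0.2, 0.0], [-0.5, -0.2], [2.4, -0.8], [-0.6, 0.2], [-1.1, 0.9]]
[[162.7769349  147.78413446]
 [325.98995539 160.51421563]]
[ 0.6411 -0.1918  1.6152  0.0337] 92.54562437175431 [[0.4, 0.8], [0.1, -1.0], [2.6, -1.1], [-0.2, 1.2], [-0.5, 1.1], [-0.4, -2.1], [-1.6, -2.0], [0.7, -1.0]]
[[163.48887299 147.63271467]
 [326.58980673 160.68393176]]
[array([0.5814, 0.193 , 0.    ]), array([0.5801, 0.1916, 0.008 ])]
[array([ 0.5989, -0.2063,  0.    ]), array([ 0.5974, -0.2045,  0.008 ])]
```

```bash
cat >> h.py <<'E'
FOLD=np.array([.6415,-.1915,.05]); YAW=np.radians(92.55)
N={'long':((.447,.0855),.13,.075),'mid':((.4295,.2045),.105,.065),'short':((.424,-.0525),.08,.05)}
G=.012
def grasp(n,phi,beta,back=0,up=0):
    (x,y),L,h=N[n]; p,b=np.radians([phi,beta]); c,s=np.cos(p),np.sin(p)
    z=np.array([c*np.sin(b),s*np.sin(b),-np.cos(b)]); X=np.array([c*np.cos(b),s*np.cos(b),np.sin(b)])
    return np.c_[X,np.cross(z,X),z], np.array([x,y,h+up])+(G-back)*z
def place(n,beta,mid,zn,up=0):
    (x,y),L,h=N[n]; b=np.radians(beta); F=troughR(YAW)
    z=np.array([-np.cos(b),0,-np.sin(b)]); X=np.array([np.sin(b),0,-np.cos(b)])
    Rt=F@np.c_[X,np.cross(z,X),z]
    return Rt, FOLD+F@np.array([mid-L/2+h,0,zn])+G*Rt[:,2]+[0,0,up]
def cur():
    from rig import read_state
    s=read_state(); return s,Ro.from_euler('xyz',s['ee_rot'],degrees=True).as_matrix(),np.array(s['eef_pos'])
def plan(R0,p0,R1,p1,n):
    w=Ro.from_matrix(R0.T@R1).as_rotvec()/n; d=R0.T@(p1-p0)
    A=sum(Ro.from_rotvec(w*k).as_matrix() for k in range(n)); v=np.linalg.solve(A,d)
    print(n,'x lin',(v*1000).round(1).tolist(),'dr',w.round(4).tolist())
def chain(*wps):
    s,R,p=cur(); print('t',round(s['time'],2),'F',s['wrist_force'].round(1),'gap',round(s['finger_gap']*93,1),'ff',s['finger_force'],'q',s['joint_pos'].round(0),'p',p.round(4))
    for (R1,p1),n in wps: plan(R,p,R1,p1,n); R,p=R1,np.asarray(p1)
E
python3 - <<'E'
from h import *; import pickle
fr=pickle.load(open('fr0.pkl','rb')); T=fr['top']
for n,p,z in(('green',(283,323),.105),('valveA',(508,392),.07),('black',(165,377),.056),('union',(606,377),.07)): print(n,plane(T,np.array(p)/1.5625,z).round(3))
R,_=grasp('long',90,45)
chain(((R,[.42,.1,.30]),16),(grasp('long',90,45,.1),6),(grasp('long',90,45),5))
E
```

```text
green [0.51  0.152 0.105]
valveA [ 0.42  -0.183  0.07 ]
black [0.428 0.331 0.056]
union [ 0.447 -0.333  0.07 ]
t 0.15 F [ 0.9  0.5 -0.1] gap 93.0 ff 0.0 q [72.  8. 85. -0. 87. -5.] p [0.1377 0.5836 0.2178]
16 x lin [-33.3, -5.9, -19.1] dr [-0.0328, 0.0414, 0.079]
6 x lin [-28.2, 4.5, 10.1] dr [0.0, 0.0, 0.0]
5 x lin [0.0, -0.0, 20.0] dr [0.0, 0.0, 0.0]
```

Call:
play_rows --linear '[[-33.3,-5.9,-19.1],[-33.3,-5.9,-19.1],[-33.3,-5.9,-19.1],[-33.3,-5.9,-19.1],[-33.3,-5.9,-19.1]]' --dr '[[-0.0328,0.0414,0.079],[-0.0328,0.0414,0.079],[-0.0328,0.0414,0.079],[-0.0328,0.0414,0.079],[-0.0328,0.0414,0.079]]' --jaw '[60,60,60,60,60]'

```text
time: 0.65
eef_pos: [0.2854, 0.4858, 0.2976]
ee_rot: [173.0, -13.5, 144.6]
wrist_force: [0.9, -0.0, -0.0]
finger_gap: 0.654
finger_force: 0.0
```

Call:
play_rows --linear '[[-33.3,-5.9,-19.1],[-33.3,-5.9,-19.1],[-33.3,-5.9,-19.1],[-33.3,-5.9,-19.1],[-33.3,-5.9,-19.1]]' --dr '[[-0.0328,0.0414,0.079],[-0.0328,0.0414,0.079],[-0.0328,0.0414,0.079],[-0.0328,0.0414,0.079],[-0.0328,0.0414,0.079]]' --jaw '[60,60,60,60,60]'

```text
time: 1.15
eef_pos: [0.3888, 0.3259, 0.3275]
ee_rot: [171.5, -28.4, 122.4]
wrist_force: [0.7, 0.0, 0.5]
finger_gap: 0.647
finger_force: 0.0
```

Call:
play_rows --linear '[[-33.3,-5.9,-19.1],[-33.3,-5.9,-19.1],[-33.3,-5.9,-19.1],[-33.3,-5.9,-19.1],[-33.3,-5.9,-19.1]]' --dr '[[-0.0328,0.0414,0.079],[-0.0328,0.0414,0.079],[-0.0328,0.0414,0.079],[-0.0328,0.0414,0.079],[-0.0328,0.0414,0.079]]' --jaw '[60,60,60,60,60]'

```text
time: 1.65
eef_pos: [0.4231, 0.1371, 0.309]
ee_rot: [177.5, -42.7, 96.1]
wrist_force: [0.3, 0.3, -0.4]
finger_gap: 0.644
finger_force: 0.0
```

Call:
play_rows --linear '[[-33.3,-5.9,-19.1],[0,0,0],[0,0,0]]' --dr '[[-0.0328,0.0414,0.079],[0,0,0],[0,0,0]]' --jaw '[60,60,60]'

```text
time: 1.95
eef_pos: [0.4204, 0.1, 0.2999]
ee_rot: [-180.0, -45.1, 89.9]
wrist_force: [-0.8, 0.3, -0.1]
finger_gap: 0.646
finger_force: 0.0
```

```bash
python3 - <<'E'
from h import *
chain((grasp('long',90,45,.1),6),(grasp('long',90,45),5))
E
```

```text
t 1.95 F [-0.8  0.3 -0.1] gap 60.1 ff 0.0 q [-28. -15. 110.  40. 106. -24.] p [0.4204 0.1    0.2999]
6 x lin [-28.2, 4.5, 10.1] dr [0.0002, -0.0002, -0.0003]
5 x lin [0.0, -0.0, 20.0] dr [0.0, 0.0, 0.0]
```

Motion is precise. Go to the grasp, close, lift.

Call:
play_rows --linear '[[-42.3,6.8,15.1],[-42.3,6.8,15.1],[-42.3,6.8,15.1],[-42.3,6.8,15.1],[0,0,0]]' --dr '[[0,0,0],[0,0,0],[0,0,0],[0,0,0],[0,0,0]]' --jaw '[60,60,60,60,60]'

```text
time: 2.45
eef_pos: [0.4455, 0.0259, 0.1327]
ee_rot: [-179.4, -45.2, 89.7]
wrist_force: [-1.0, -0.2, -0.1]
finger_gap: 0.645
finger_force: 0.0
```

Call:
play_rows --linear '[[0,0,25],[0,0,25],[0,0,25],[0,0,25],[0,0,0]]' --dr '[[0,0,0],[0,0,0],[0,0,0],[0,0,0],[0,0,0]]' --jaw '[60,60,60,60,60]'

```text
time: 2.95
eef_pos: [0.4465, 0.0985, 0.0674]
ee_rot: [-180.0, -45.1, 90.3]
wrist_force: [0.5, 0.3, -0.2]
finger_gap: 0.643
finger_force: 0.0
```

```bash
python3 - <<'E'
from h import *; from rig import *; import cv2
chain((grasp('long',90,45),1))
f=grab_frame('wrist'); g=grab_frame('side')
cv2.imwrite('pics/w1.png',np.hstack([f['color'][:,:,::-1][:,100:440],g['color'][:,:,::-1][80:,100:400].repeat(1,0)[:304].copy() if 0 else cv2.resize(g['color'][100:300,100:340,::-1],(460,384))]))
E
```

```text
t 2.95 F [ 0.5  0.3 -0.2] gap 59.8 ff 0.0 q [-27.   7. 116.  39.  84. -41.] p [0.4465 0.0985 0.0674]
1 x lin [-3.8, 0.5, -2.5] dr [-0.0043, -0.0017, 0.0039]
```

View pics/w1.png

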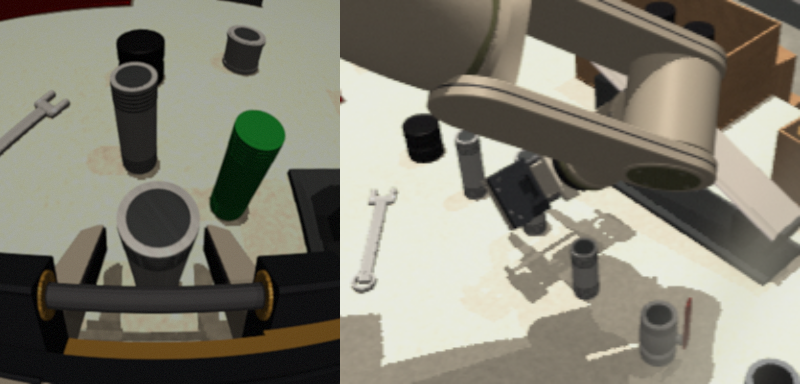

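Call:
play_rows --linear '[[0,0,-2],[0,0,0],[0,0,0],[0,0,0],[0,0,0]]' --dr '[[0,0,0],[0,0,0],[0,0,0],[0,0,0],[0,0,0]]' --jaw '[30,25,25,25,25]'

```text
time: 3.55
eef_pos: [0.448, 0.0932, 0.0692]
ee_rot: [179.9, -45.0, 90.1]
wrist_force: [0.1, -0.9, 3.1]
finger_gap: 0.363
finger_force: 30.0
```

Call:
play_rows --linear '[[0,0,0],[8,0,-8],[8,0,-8],[8,0,-8],[0,0,0]]' --dr '[[0,0,0],[0,0,0],[0,0,0],[0,0,0],[0,0,0]]' --jaw '[25,25,25,25,25]'

```text
time: 4.05
eef_pos: [0.4488, 0.0931, 0.1046]
ee_rot: [179.7, -45.0, 90.3]
wrist_force: [0.0, 0.4, -1.9]
finger_gap: 0.361
finger_force: 30.0
```

```bash
python3 - <<'E'
from h import *
chain((grasp('long',90,45,0,.2),7),(place('long',45,.085,.050,.07),14),(place('long',45,.085,.050),6))
E
```

```text
t 4.05 F [ 0.   0.4 -1.9] gap 33.6 ff 29.98589336872101 q [-27.   3. 115.  39.  87. -39.] p [0.4488 0.0931 0.1046]
7 x lin [16.4, -0.2, -16.3] dr [0.0003, 0.0001, 0.0005]
14 x lin [-17.8, 13.3, 2.2] dr [0.0006, -0.0873, -0.0033]
6 x lin [4.9, 0.0, 10.6] dr [0.0, 0.0, 0.0]
```

Call:
play_rows --linear '[[16.4,0,-16.4],[16.4,0,-16.4],[16.4,0,-16.4],[16.4,0,-16.4],[16.4,0,-16.4]]' --dr '[[0,0,0],[0,0,0],[0,0,0],[0,0,0],[0,0,0]]' --jaw '[25,25,25,25,25]'

```text
time: 4.55
eef_pos: [0.4472, 0.0935, 0.2194]
ee_rot: [180.0, -45.0, 90.1]
wrist_force: [0.1, 0.2, -3.8]
finger_gap: 0.359
finger_force: 30.0
```

Call:
play_rows --linear '[[16.4,0,-16.4],[16.4,0,-16.4],[-17.8,13.3,2.2],[-17.8,13.3,2.2],[-17.8,13.3,2.2]]' --dr '[[0,0,0],[0,0,0],[0.0006,-0.0873,-0.0033],[0.0006,-0.0873,-0.0033],[0.0006,-0.0873,-0.0033]]' --jaw '[25,25,25,25,25]'

```text
time: 5.05
eef_pos: [0.4881, 0.0563, 0.2256]
ee_rot: [179.6, -29.8, 90.7]
wrist_force: [-1.3, -0.8, -3.5]
finger_gap: 0.362
finger_force: 30.0
```

Call:
play_rows --linear '[[-17.8,13.3,2.2],[-17.8,13.3,2.2],[-17.8,13.3,2.2],[-17.8,13.3,2.2],[-17.8,13.3,2.2]]' --dr '[[0.0006,-0.0873,-0.0033],[0.0006,-0.0873,-0.0033],[0.0006,-0.0873,-0.0033],[0.0006,-0.0873,-0.0033],[0.0006,-0.0873,-0.0033]]' --jaw '[25,25,25,25,25]'

```text
time: 5.55
eef_pos: [0.556, -0.0215, 0.1854]
ee_rot: [179.6, -4.8, 91.6]
wrist_force: [-0.2, 0.4, -3.2]
finger_gap: 0.36
finger_force: 30.0
```

Call:
play_rows --linear '[[-17.8,13.3,2.2],[-17.8,13.3,2.2],[-17.8,13.3,2.2],[-17.8,13.3,2.2],[-17.8,13.3,2.2]]' --dr '[[0.0006,-0.0873,-0.0033],[0.0006,-0.0873,-0.0033],[0.0006,-0.0873,-0.0033],[0.0006,-0.0873,-0.0033],[0.0006,-0.0873,-0.0033]]' --jaw '[25,25,25,25,25]'

```text
time: 6.05
eef_pos: [0.6253, -0.108, 0.1826]
ee_rot: [179.9, 20.1, 92.4]
wrist_force: [-0.3, -0.4, -2.7]
finger_gap: 0.361
finger_force: 30.0
```

Call:
play_rows --linear '[[-17.8,13.3,2.2],[0,0,0],[0,0,0]]' --dr '[[0.0006,-0.0873,-0.0033],[0,0,0],[0,0,0]]' --jaw '[25,25,25]'

```text
time: 6.35
eef_pos: [0.6384, -0.1236, 0.1858]
ee_rot: [-179.9, 24.8, 92.6]
wrist_force: [0.5, 0.2, -3.3]
finger_gap: 0.36
finger_force: 30.0
```

```bash
python3 - <<'E'
from h import *; from rig import *; import cv2
chain((place('long',45,.085,.050),6))
print(place('long',45,.085,.050,.07)[1])
f=grab_frame('top'); g=grab_frame('side');w=grab_frame('wrist')
a=cv2.resize(g['color'][90:260,190:370,::-1],(420,397))
b=cv2.resize(w['color'][:,:,::-1],(380,285)); cv=np.zeros((600,800,3),np.uint8)
cv[:397,:420]=a; cv[:285,420:]=b; cv[285:585,420:800]=cv2.resize(f['color'][110:230,200:352,::-1],(380,300))
cv2.imwrite('pics/p1.png',cv)
E
```

```text
t 6.35 F [ 0.5  0.2 -3.3] gap 33.5 ff 29.985451698303223 q [ -1.  15.  84. -25.  80.   0.] p [ 0.6384 -0.1236  0.1858]
6 x lin [4.6, 0.0, 10.2] dr [-0.0002, -0.0005, 0.0002]
[ 0.63851471 -0.12446807  0.18860085]
```

View pics/p1.png

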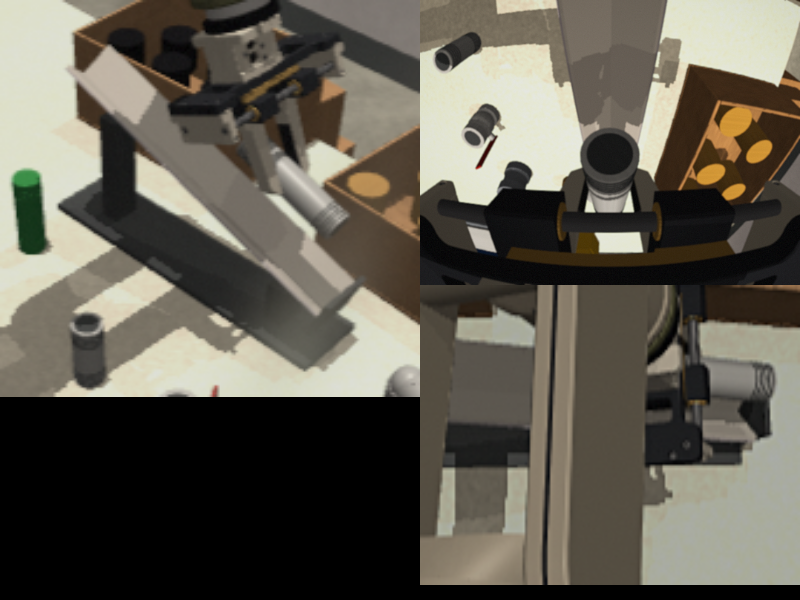

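Call:
play_rows --linear '[[4.6,0,10.2],[4.6,0,10.2],[4.6,0,10.2],[4.6,0,10.2],[4.6,0,10.2]]' --dr '[[0,0,0],[0,0,0],[0,0,0],[0,0,0],[0,0,0]]' --jaw '[25,25,25,25,25]'

```text
time: 7.0
eef_pos: [0.6388, -0.1255, 0.1295]
ee_rot: [-180.0, 25.0, 92.6]
wrist_force: [0.9, -0.4, -3.2]
finger_gap: 0.363
finger_force: 30.0
```

Call:
play_rows --linear '[[4.6,0,10.2],[0,0,0],[0,0,0]]' --dr '[[0,0,0],[0,0,0],[0,0,0]]' --jaw '[25,25,25]'

```text
time: 7.3
eef_pos: [0.639, -0.1256, 0.1195]
ee_rot: [-180.0, 25.0, 92.6]
wrist_force: [-0.4, -0.4, -2.0]
finger_gap: 0.361
finger_force: 30.0
```

```bash
python3 - <<'E'
from h import *; from rig import *; import cv2
chain((place('long',45,.085,.050),1))
f=grab_frame('top'); g=grab_frame('side');w=grab_frame('wrist')
cv=np.zeros((600,800,3),np.uint8)
cv[:300,:400]=cv2.resize(g['color'][165:255,260:380,::-1],(400,300))
cv[300:,:400]=cv2.resize(f['color'][120:195,260:360,::-1],(400,300))
cv[:300,400:]=cv2.resize(w['color'][:,:,::-1],(400,300)); 
cv2.imwrite('pics/p2.png',cv)
E
```

```text
t 7.3 F [-0.4 -0.4 -2. ] gap 33.6 ff 29.98536854982376 q [ -2.  18.  88. -26.  74.   3.] p [ 0.639  -0.1256  0.1195]
1 x lin [1.4, -0.5, 0.3] dr [-0.0001, 0.0, 0.0005]
```

View pics/p2.png

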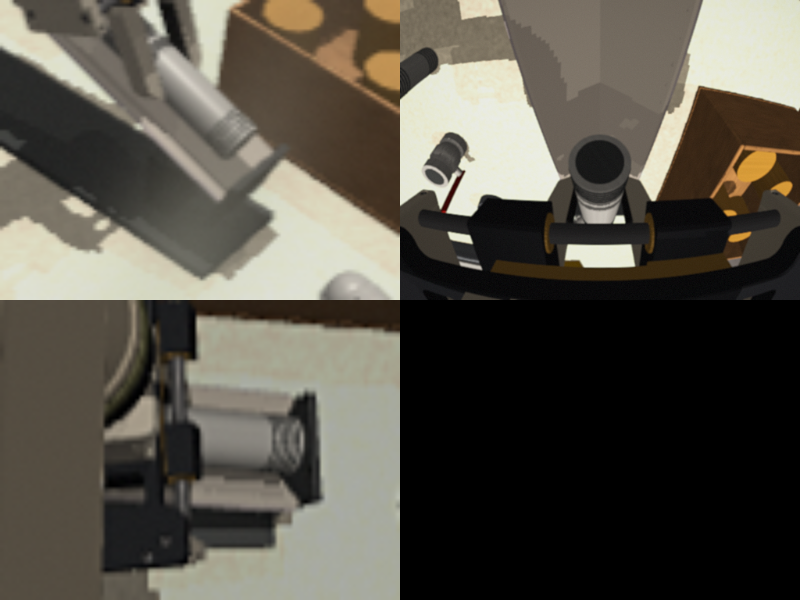

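Call:
play_rows --linear '[[0,0,0],[0,0,0],[0,0,0],[0,0,0],[0,0,-25]]' --dr '[[0,0,0],[0,0,0],[0,0,0],[0,0,0],[0,0,0]]' --jaw '[60,60,60,60,60]'

```text
time: 7.95
eef_pos: [0.6362, -0.1158, 0.1391]
ee_rot: [-179.6, 25.0, 92.7]
wrist_force: [-0.1, 1.0, -0.5]
finger_gap: 0.642
finger_force: 0.0
```

Call:
play_rows --linear '[[0,0,-35],[0,0,-40],[0,0,-40],[0,0,-35],[0,0,0]]' --dr '[[0,0,0],[0,0,0],[0,0,0],[0,0,0],[0,0,0]]' --jaw '[60,60,60,60,60]'

```text
time: 8.45
eef_pos: [0.6384, -0.0499, 0.2855]
ee_rot: [179.3, 25.0, 92.4]
wrist_force: [0.6, 0.8, 1.2]
finger_gap: 0.646
finger_force: 0.0
```

```bash
python3 - <<'E'
from h import *; from rig import *; import cv2
R,_=grasp('mid',60,45)
chain(((R,[.40,.12,.30]),15),(grasp('mid',60,45,.1),4),(grasp('mid',60,45),4))
f=grab_frame('top'); g=grab_frame('side');w=grab_frame('wrist')
cv=np.zeros((600,800,3),np.uint8)
cv[:300,:400]=cv2.resize(g['color'][165:255,260:380,::-1],(400,300))
cv[300:,:400]=cv2.resize(f['color'][120:195,260:360,::-1],(400,300))
cv[:300,400:]=cv2.resize(w['color'][:,:,::-1],(400,300)); 
cv2.imwrite('pics/p3.png',cv)
E
```

```text
t 8.45 F [0.6 0.8 1.2] gap 60.1 ff 0.0 q [  5.  13.  76. -25.  92.   2.] p [ 0.6384 -0.0499  0.2855]
15 x lin [8.4, -18.0, -1.2] dr [-0.0063, 0.0789, 0.0399]
4 x lin [-26.0, -4.2, 35.1] dr [0.0, 0.0, 0.0]
4 x lin [0.0, -0.0, 25.0] dr [0.0, 0.0, 0.0]
```

View pics/p3.png

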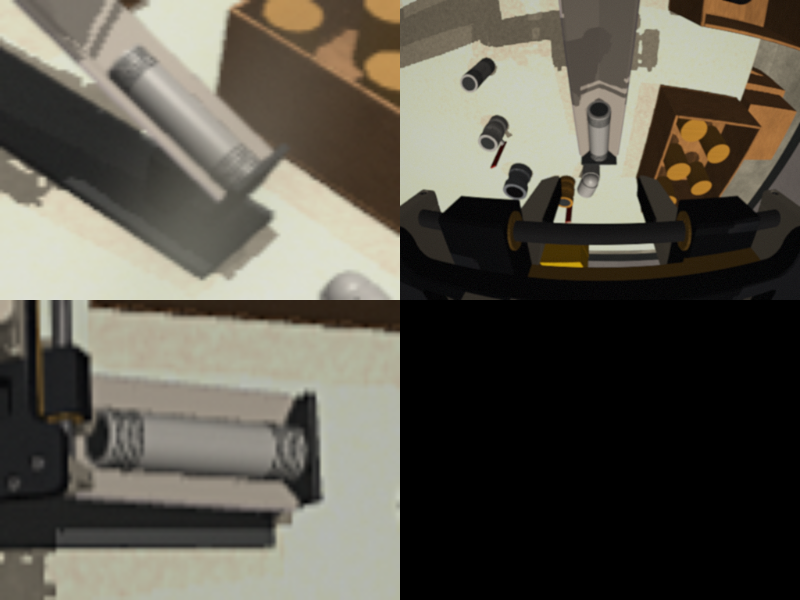

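Call:
play_rows --linear '[[8.4,-18,-1.2],[8.4,-18,-1.2],[8.4,-18,-1.2],[8.4,-18,-1.2],[8.4,-18,-1.2]]' --dr '[[-0.0063,0.0789,0.0399],[-0.0063,0.0789,0.0399],[-0.0063,0.0789,0.0399],[-0.0063,0.0789,0.0399],[-0.0063,0.0789,0.0399]]' --jaw '[60,60,60,60,60]'

```text
time: 9.1
eef_pos: [0.5459, -0.0077, 0.2674]
ee_rot: [175.7, 1.7, 81.7]
wrist_force: [-0.2, -0.8, -0.0]
finger_gap: 0.647
finger_force: 0.0
```

Call:
play_rows --linear '[[8.4,-18,-1.2],[8.4,-18,-1.2],[8.4,-18,-1.2],[8.4,-18,-1.2],[8.4,-18,-1.2]]' --dr '[[-0.0063,0.0789,0.0399],[-0.0063,0.0789,0.0399],[-0.0063,0.0789,0.0399],[-0.0063,0.0789,0.0399],[-0.0063,0.0789,0.0399]]' --jaw '[60,60,60,60,60]'

```text
time: 9.6
eef_pos: [0.4666, 0.0519, 0.2715]
ee_rot: [175.6, -21.8, 71.9]
wrist_force: [0.2, -0.4, -0.6]
finger_gap: 0.647
finger_force: 0.0
```

Call:
play_rows --linear '[[8.4,-18,-1.2],[8.4,-18,-1.2],[8.4,-18,-1.2],[8.4,-18,-1.2],[8.4,-18,-1.2]]' --dr '[[-0.0063,0.0789,0.0399],[-0.0063,0.0789,0.0399],[-0.0063,0.0789,0.0399],[-0.0063,0.0789,0.0399],[-0.0063,0.0789,0.0399]]' --jaw '[60,60,60,60,60]'

```text
time: 10.1
eef_pos: [0.3971, 0.1189, 0.2941]
ee_rot: [-179.0, -44.8, 59.1]
wrist_force: [-0.3, 0.4, 0.2]
finger_gap: 0.643
finger_force: 0.0
```

Call:
play_rows --linear '[[0,0,0],[0,0,0]]' --dr '[[0,0,0],[0,0,0]]' --jaw '[60,60]'

```text
time: 10.3
eef_pos: [0.398, 0.1177, 0.2944]
ee_rot: [-179.3, -44.6, 59.3]
wrist_force: [-0.1, -1.4, -0.3]
finger_gap: 0.643
finger_force: 0.0
```

```bash
python3 - <<'E'
from h import *
chain((grasp('mid',60,45,.1),5),(grasp('mid',60,45),4))
E
```

```text
t 10.3 F [-0.1 -1.4 -0.3] gap 59.8 ff 0.0 q [-33. -47. 132.  45.  97.   2.] p [0.398  0.1177 0.2944]
5 x lin [-19.5, -3.1, 27.8] dr [-0.0007, 0.0015, -0.0017]
4 x lin [0.0, -0.0, 25.0] dr [0.0, 0.0, 0.0]
```

Call:
play_rows --linear '[[-19.5,-3.1,27.8],[-19.5,-3.1,27.8],[-19.5,-3.1,27.8],[-19.5,-3.1,27.8],[-19.5,-3.1,27.8]]' --dr '[[-0.0007,0.0015,-0.0017],[-0.0007,0.0015,-0.0017],[-0.0007,0.0015,-0.0017],[-0.0007,0.0015,-0.0017],[-0.0007,0.0015,-0.0017]]' --jaw '[60,60,60,60,60]'

```text
time: 10.8
eef_pos: [0.4129, 0.1471, 0.1324]
ee_rot: [-179.4, -44.6, 60.4]
wrist_force: [0.8, 1.0, 0.5]
finger_gap: 0.643
finger_force: 0.0
```

Call:
play_rows --linear '[[0,0,0],[0,0,0]]' --dr '[[0,0,0],[0,0,0]]' --jaw '[60,60]'

```text
time: 11.0
eef_pos: [0.4115, 0.1479, 0.1332]
ee_rot: [-178.9, -44.7, 60.1]
wrist_force: [1.3, -0.1, -0.2]
finger_gap: 0.643
finger_force: 0.0
```

```bash
python3 - <<'E'
from h import *
chain((grasp('mid',60,45),5))
E
```

```text
t 11.0 F [ 1.3 -0.1 -0.2] gap 59.8 ff 0.0 q [-27. -37. 143.  46.  77.  -9.] p [0.4115 0.1479 0.1332]
5 x lin [-1.4, -2.3, 20.3] dr [-0.0038, 0.0009, 0.0001]
```

Call:
play_rows --linear '[[0,-2,20],[0,-4,20],[0,0,0],[0,0,0]]' --dr '[[0,0,0],[0,0,0],[0,0,0],[0,0,0]]' --jaw '[60,60,60,60]'

```text
time: 11.4
eef_pos: [0.424, 0.1742, 0.1071]
ee_rot: [-179.1, -44.7, 60.3]
wrist_force: [0.2, -0.1, 0.4]
finger_gap: 0.644
finger_force: 0.0
```

```bash
python3 - <<'E'
from h import *
chain((grasp('mid',60,45),4))
E
```

```text
t 11.4 F [ 0.2 -0.1  0.4] gap 59.9 ff 0.0 q [-21. -32. 143.  48.  70.  -9.] p [0.424  0.1742 0.1071]
4 x lin [-2.3, -2.4, 15.6] dr [-0.0048, 0.0012, 0.0009]
```

```bash
sed -i "s/.105,.065)/.105,.070)/" h.py; python3 - <<'E'
from h import *
chain((grasp('mid',75,30,.06),5),(grasp('mid',75,30),4))
E
```

```text
t 11.4 F [ 0.2 -0.1  0.4] gap 59.9 ff 0.0 q [-21. -32. 143.  48.  70.  -9.] p [0.424  0.1742 0.1071]
5 x lin [1.5, -0.7, 0.1] dr [0.0281, -0.0514, -0.0405]
4 x lin [-0.0, 0.0, 15.0] dr [0.0, 0.0, 0.0]
```

Call:
play_rows --linear '[[1.5,-0.7,0.1],[1.5,-0.7,0.1],[1.5,-0.7,0.1],[1.5,-0.7,0.1],[1.5,-0.7,0.1]]' --dr '[[0.0281,-0.0514,-0.0405],[0.0281,-0.0514,-0.0405],[0.0281,-0.0514,-0.0405],[0.0281,-0.0514,-0.0405],[0.0281,-0.0514,-0.0405]]' --jaw '[60,60,60,60,60]'

```text
time: 11.9
eef_pos: [0.4241, 0.1803, 0.1122]
ee_rot: [179.9, -29.9, 75.0]
wrist_force: [-1.2, -0.7, 0.2]
finger_gap: 0.643
finger_force: 0.0
```

Call:
play_rows --linear '[[0,0,0],[0,0,0]]' --dr '[[0,0,0],[0,0,0]]' --jaw '[60,60]'

```text
time: 12.1
eef_pos: [0.4236, 0.1811, 0.1112]
ee_rot: [180.0, -30.1, 74.9]
wrist_force: [-0.8, 0.2, 0.4]
finger_gap: 0.645
finger_force: 0.0
```

```bash
python3 - <<'E'
from h import *
chain((grasp('mid',75,30,.0),4))
E
```

```text
t 12.1 F [-0.8  0.2  0.4] gap 59.9 ff 0.0 q [ -8. -22. 129.  32.  72.  -3.] p [0.4236 0.1811 0.1112]
4 x lin [0.1, -0.1, 14.9] dr [0.0003, -0.0004, -0.0004]
```

Call:
play_rows --linear '[[0,0,15],[0,0,15],[0,0,15],[0,0,15],[0,0,0]]' --dr '[[0,0,0],[0,0,0],[0,0,0],[0,0,0],[0,0,0]]' --jaw '[60,60,60,60,50]'

```text
time: 12.6
eef_pos: [0.4289, 0.2102, 0.0562]
ee_rot: [-179.7, -30.0, 74.7]
wrist_force: [-0.7, -0.3, -0.2]
finger_gap: 0.594
finger_force: 0.0
```

Call:
play_rows --linear '[[0,0,0],[0,0,0],[0,0,0],[0,0,0],[0,0,0]]' --dr '[[0,0,0],[0,0,0],[0,0,0],[0,0,0],[0,0,0]]' --jaw '[30,25,25,25,25]'

```text
time: 13.1
eef_pos: [0.4315, 0.2101, 0.0589]
ee_rot: [180.0, -30.0, 74.9]
wrist_force: [-1.5, -2.7, 5.6]
finger_gap: 0.361
finger_force: 30.0
```

Call:
play_rows --linear '[[5,0,-8.66],[10,0,-17.3],[10,0,-17.3],[10,0,-17.3],[10,0,-17.3]]' --dr '[[0,0,0],[0,0,0],[0,0,0],[0,0,0],[0,0,0]]' --jaw '[25,25,25,25,25]'

```text
time: 13.6
eef_pos: [0.43, 0.2103, 0.1485]
ee_rot: [-179.8, -30.0, 74.9]
wrist_force: [1.1, 0.2, -2.5]
finger_gap: 0.362
finger_force: 30.0
```

```bash
python3 - <<'E'
from h import *
R,p=place('mid',30,.2025,.050)
s,R0,p0=cur()
chain(((R0,[.45,.19,.30]),6),((R,p+[-.0,.0,.08]),15),((R,p),6))
print(p)
E
```

```text
t 13.6 F [ 1.1  0.2 -2.5] gap 33.7 ff 29.994041919708252 q [ -3. -23. 126.  31.  73.   4.] p [0.43   0.2103 0.1485]
6 x lin [10.5, 4.0, -23.1] dr [0.0, 0.0, 0.0]
15 x lin [-12.3, 13.5, 5.1] dr [-0.0021, -0.0808, -0.0217]
6 x lin [8.6, 0.0, 10.2] dr [0.0, 0.0, 0.0]
[ 0.63340625 -0.00976222  0.16303653]
```

Call:
play_rows --linear '[[10.5,4,-23.1],[10.5,4,-23.1],[10.5,4,-23.1],[10.5,4,-23.1],[10.5,4,-23.1]]' --dr '[[0,0,0],[0,0,0],[0,0,0],[0,0,0],[0,0,0]]' --jaw '[25,25,25,25,25]'

```text
time: 14.1
eef_pos: [0.4464, 0.193, 0.275]
ee_rot: [-179.8, -30.0, 74.9]
wrist_force: [0.2, -0.7, -3.1]
finger_gap: 0.358
finger_force: 30.0
```

Call:
play_rows --linear '[[10.5,4,-23.1],[-12.3,13.5,5.1],[-12.3,13.5,5.1],[-12.3,13.5,5.1],[-12.3,13.5,5.1]]' --dr '[[0,0,0],[-0.0021,-0.0808,-0.0217],[-0.0021,-0.0808,-0.0217],[-0.0021,-0.0808,-0.0217],[-0.0021,-0.0808,-0.0217]]' --jaw '[25,25,25,25,25]'

```text
time: 14.6
eef_pos: [0.4947, 0.1404, 0.2622]
ee_rot: [177.9, -11.2, 79.8]
wrist_force: [-0.1, 0.0, -3.6]
finger_gap: 0.362
finger_force: 30.0
```

Call:
play_rows --linear '[[-12.3,13.5,5.1],[-12.3,13.5,5.1],[-12.3,13.5,5.1],[-12.3,13.5,5.1],[-12.3,13.5,5.1]]' --dr '[[-0.0021,-0.0808,-0.0217],[-0.0021,-0.0808,-0.0217],[-0.0021,-0.0808,-0.0217],[-0.0021,-0.0808,-0.0217],[-0.0021,-0.0808,-0.0217]]' --jaw '[25,25,25,25,25]'

```text
time: 15.1
eef_pos: [0.5542, 0.0714, 0.2378]
ee_rot: [177.3, 12.2, 85.0]
wrist_force: [-0.6, -0.3, -2.6]
finger_gap: 0.362
finger_force: 30.0
```

Call:
play_rows --linear '[[-12.3,13.5,5.1],[-12.3,13.5,5.1],[-12.3,13.5,5.1],[-12.3,13.5,5.1],[-12.3,13.5,5.1]]' --dr '[[-0.0021,-0.0808,-0.0217],[-0.0021,-0.0808,-0.0217],[-0.0021,-0.0808,-0.0217],[-0.0021,-0.0808,-0.0217],[-0.0021,-0.0808,-0.0217]]' --jaw '[25,25,25,25,25]'

```text
time: 15.6
eef_pos: [0.6195, 0.0032, 0.239]
ee_rot: [179.2, 35.5, 91.0]
wrist_force: [0.5, -0.6, -3.6]
finger_gap: 0.357
finger_force: 30.0
```

Call:
play_rows --linear '[[-12.3,13.5,5.1],[0,0,0],[0,0,0]]' --dr '[[-0.0021,-0.0808,-0.0217],[0,0,0],[0,0,0]]' --jaw '[25,25,25]'

```text
time: 15.9
eef_pos: [0.6325, -0.0087, 0.2412]
ee_rot: [-180.0, 39.9, 92.5]
wrist_force: [0.6, 0.3, -2.6]
finger_gap: 0.363
finger_force: 30.0
```

```bash
python3 - <<'E'
from h import *
chain((place('mid',30,.2025,.050),6))
E
```

```text
t 15.9 F [ 0.6  0.3 -2.6] gap 33.8 ff 29.989196956157684 q [ 16.  19.  78. -39.  93.  15.] p [ 0.6325 -0.0087  0.2412]
6 x lin [8.2, 0.1, 10.1] dr [-0.0002, -0.0003, -0.0002]
```

Call:
play_rows --linear '[[8.3,0.1,10.1],[8.3,0.1,10.1],[8.3,0.1,10.1],[8.3,0.1,10.1],[8.3,0.1,10.1]]' --dr '[[0,0,0],[0,0,0],[0,0,0],[0,0,0],[0,0,0]]' --jaw '[25,25,25,25,25]'

```text
time: 16.4
eef_pos: [0.6334, -0.0102, 0.1753]
ee_rot: [179.9, 40.0, 92.5]
wrist_force: [0.0, 0.2, -2.8]
finger_gap: 0.36
finger_force: 30.0
```

Call:
play_rows --linear '[[4.1,0,5],[4.1,0,5],[0,0,0],[0,0,0]]' --dr '[[0,0,0],[0,0,0],[0,0,0],[0,0,0]]' --jaw '[25,25,25,25]'

```text
time: 16.8
eef_pos: [0.6341, -0.0101, 0.1643]
ee_rot: [179.9, 40.0, 92.4]
wrist_force: [-0.2, -0.3, -1.8]
finger_gap: 0.366
finger_force: 30.0
```

```bash
python3 - <<'E'
from h import *; from rig import *; import cv2
chain((place('mid',30,.2025,.050),1))
g=grab_frame('side');w=grab_frame('wrist')
cv=np.zeros((300,800,3),np.uint8)
cv[:300,:400]=cv2.resize(g['color'][135:255,220:380,::-1],(400,300))
cv[:300,400:]=cv2.resize(w['color'][:,:,::-1],(400,300)); 
cv2.imwrite('pics/p4.png',cv)
E
```

```text
t 16.8 F [-0.2 -0.3 -1.8] gap 34.0 ff 29.98908519744873 q [ 16.  23.  82. -39.  87.  20.] p [ 0.6341 -0.0101  0.1643]
1 x lin [1.1, -0.7, 0.7] dr [0.0012, 0.0003, -0.0016]
```

View pics/p4.png

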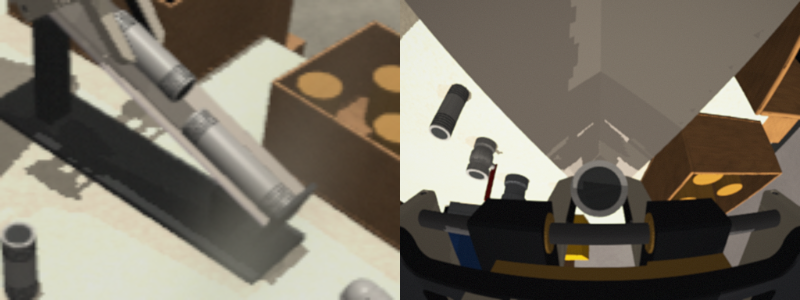

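Call:
play_rows --linear '[[0,0,0],[0,0,0],[0,0,0],[0,0,0],[0,0,-25]]' --dr '[[0,0,0],[0,0,0],[0,0,0],[0,0,0],[0,0,0]]' --jaw '[60,60,60,60,60]'

```text
time: 17.4
eef_pos: [0.6314, 0.0042, 0.1804]
ee_rot: [-179.7, 40.1, 92.6]
wrist_force: [-1.1, 0.8, -0.6]
finger_gap: 0.643
finger_force: 0.0
```

Call:
play_rows --linear '[[0,0,-35],[0,0,-40],[-30,0,-40],[-30,0,-20],[0,0,0]]' --dr '[[0,0,0],[0,0,0],[0,0,0],[0,0,0],[0,0,0]]' --jaw '[60,60,60,60,60]'

```text
time: 17.9
eef_pos: [0.6332, 0.0467, 0.3329]
ee_rot: [179.0, 39.9, 91.9]
wrist_force: [0.5, 0.9, 1.1]
finger_gap: 0.644
finger_force: 0.0
```

```bash
python3 - <<'E'
from h import *
R,_=grasp('short',90,35)
chain(((R,[.43,-.08,.30]),15),(grasp('short',90,35,.08),5),(grasp('short',90,35),4))
E
```

```text
t 17.9 F [0.5 0.9 1.1] gap 59.9 ff 0.0 q [ 21.  20.  68. -39. 103.  13.] p [0.6332 0.0467 0.3329]
15 x lin [-8.5, -13.8, 2.9] dr [0.0011, 0.0871, 0.0031]
5 x lin [-24.2, -1.2, 30.5] dr [0.0, 0.0, 0.0]
4 x lin [-0.0, -0.0, 20.0] dr [0.0, 0.0, 0.0]
```

Call:
play_rows --linear '[[-8.5,-13.8,2.9],[-8.5,-13.8,2.9],[-8.5,-13.8,2.9],[-8.5,-13.8,2.9],[-8.5,-13.8,2.9]]' --dr '[[0.0011,0.0871,0.0031],[0.0011,0.0871,0.0031],[0.0011,0.0871,0.0031],[0.0011,0.0871,0.0031],[0.0011,0.0871,0.0031]]' --jaw '[60,60,60,60,60]'

```text
time: 18.4
eef_pos: [0.5633, 0.0003, 0.3337]
ee_rot: [179.7, 14.9, 91.5]
wrist_force: [-0.2, -0.5, -0.2]
finger_gap: 0.645
finger_force: 0.0
```

Call:
play_rows --linear '[[-8.5,-13.8,2.9],[-8.5,-13.8,2.9],[-8.5,-13.8,2.9],[-8.5,-13.8,2.9],[-8.5,-13.8,2.9]]' --dr '[[0.0011,0.0871,0.0031],[0.0011,0.0871,0.0031],[0.0011,0.0871,0.0031],[0.0011,0.0871,0.0031],[0.0011,0.0871,0.0031]]' --jaw '[60,60,60,60,60]'

```text
time: 18.9
eef_pos: [0.4953, -0.0447, 0.3229]
ee_rot: [180.0, -10.1, 90.7]
wrist_force: [1.3, -0.8, -0.2]
finger_gap: 0.643
finger_force: 0.0
```

Call:
play_rows --linear '[[-8.5,-13.8,2.9],[-8.5,-13.8,2.9],[-8.5,-13.8,2.9],[-8.5,-13.8,2.9],[-8.5,-13.8,2.9]]' --dr '[[0.0011,0.0871,0.0031],[0.0011,0.0871,0.0031],[0.0011,0.0871,0.0031],[0.0011,0.0871,0.0031],[0.0011,0.0871,0.0031]]' --jaw '[60,60,60,60,60]'

```text
time: 19.4
eef_pos: [0.4263, -0.0801, 0.2951]
ee_rot: [-179.2, -35.0, 89.5]
wrist_force: [0.7, -0.7, -0.8]
finger_gap: 0.646
finger_force: 0.0
```

Call:
play_rows --linear '[[0,0,0],[0,0,0]]' --dr '[[0,0,0],[0,0,0]]' --jaw '[60,60]'

```text
time: 19.6
eef_pos: [0.4268, -0.08, 0.2946]
ee_rot: [-179.1, -34.8, 89.3]
wrist_force: [-0.0, 0.1, 0.2]
finger_gap: 0.646
finger_force: 0.0
```

```bash
python3 - <<'E'
from h import *; from rig import *; import cv2
chain((grasp('short',90,35,.08),5),(grasp('short',90,35),4))
f=grab_frame('top'); g=grab_frame('side')
cv=np.zeros((600,800,3),np.uint8)
cv[:,:400]=cv2.resize(g['color'][110:290,220:340,::-1],(400,600))
cv[:300,400:]=cv2.resize(f['color'][120:220,230:370,::-1],(400,300))
cv2.imwrite('pics/p5.png',cv)
E
```

```text
t 19.6 F [-0.   0.1  0.2] gap 60.1 ff 0.0 q [-40.  -5.  97.  27. 110. -35.] p [ 0.4268 -0.08    0.2946]
5 x lin [-23.5, -0.3, 29.7] dr [-0.0019, 0.0006, -0.0019]
4 x lin [-0.0, -0.0, 20.0] dr [0.0, 0.0, 0.0]
```

View pics/p5.png

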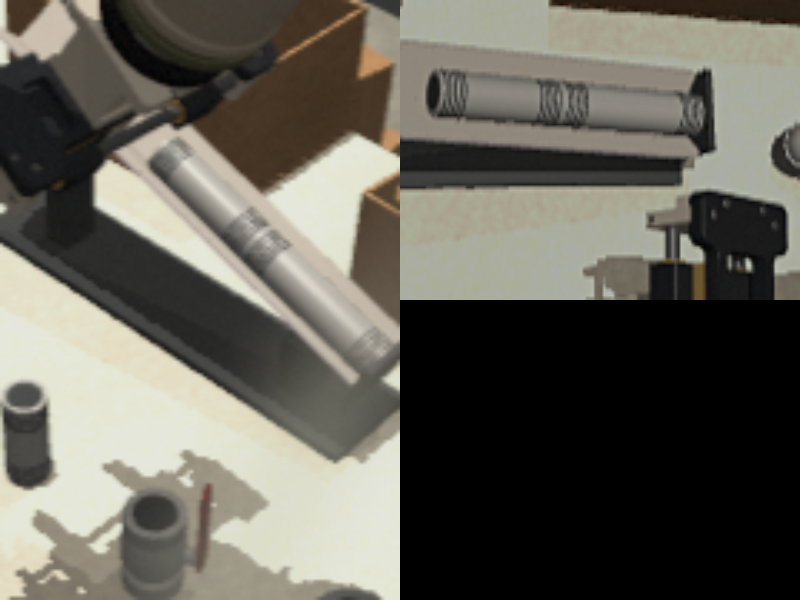

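Two nipples lie in line, touching. Now the short one.

Call:
play_rows --linear '[[-23.5,-0.3,29.7],[-23.5,-0.3,29.7],[-23.5,-0.3,29.7],[-23.5,-0.3,29.7],[-23.5,-0.3,29.7]]' --dr '[[-0.0019,0.0006,-0.0019],[-0.0019,0.0006,-0.0019],[-0.0019,0.0006,-0.0019],[-0.0019,0.0006,-0.0019],[-0.0019,0.0006,-0.0019]]' --jaw '[60,60,60,60,60]'

```text
time: 20.2
eef_pos: [0.4253, -0.0907, 0.1057]
ee_rot: [179.7, -34.8, 90.4]
wrist_force: [-0.3, 0.4, -0.2]
finger_gap: 0.646
finger_force: 0.0
```

Call:
play_rows --linear '[[0,0,0],[0,0,0]]' --dr '[[0,0,0],[0,0,0]]' --jaw '[60,60]'

```text
time: 20.4
eef_pos: [0.4247, -0.0903, 0.1074]
ee_rot: [179.9, -35.0, 90.3]
wrist_force: [0.5, -0.1, 0.5]
finger_gap: 0.645
finger_force: 0.0
```

```bash
python3 - <<'E'
from h import *
chain((grasp('short',90,35),4))
E
```

```text
t 20.4 F [ 0.5 -0.1  0.5] gap 59.9 ff 0.0 q [-41.   5. 107.  25.  92. -46.] p [ 0.4247 -0.0903  0.1074]
4 x lin [-0.5, -0.2, 20.2] dr [-0.0003, -0.0001, 0.001]
```

Call:
play_rows --linear '[[-0.5,-0.2,20],[-0.5,-0.2,20],[-0.5,-0.2,20],[-0.5,-0.2,20],[0,0,0]]' --dr '[[0,0,0],[0,0,0],[0,0,0],[0,0,0],[0,0,0]]' --jaw '[60,60,60,60,50]'

```text
time: 20.9
eef_pos: [0.4238, -0.0457, 0.0405]
ee_rot: [179.9, -35.0, 90.3]
wrist_force: [0.3, 0.1, 0.7]
finger_gap: 0.598
finger_force: 0.0
```

Call:
play_rows --linear '[[0,0,0],[0,0,0],[0,0,0],[0,0,0],[0,0,0]]' --dr '[[0,0,0],[0,0,0],[0,0,0],[0,0,0],[0,0,0]]' --jaw '[30,25,25,25,25]'

```text
time: 21.4
eef_pos: [0.4246, -0.0478, 0.041]
ee_rot: [179.7, -35.0, 90.2]
wrist_force: [-0.5, -1.2, 6.6]
finger_gap: 0.359
finger_force: 30.0
```

Call:
play_rows --linear '[[5.7,0,-8.2],[11.5,0,-16.4],[11.5,0,-16.4],[11.5,0,-16.4],[11.5,0,-16.4]]' --dr '[[0,0,0],[0,0,0],[0,0,0],[0,0,0],[0,0,0]]' --jaw '[25,25,25,25,25]'

```text
time: 21.9
eef_pos: [0.4229, -0.0468, 0.1309]
ee_rot: [179.9, -35.0, 90.2]
wrist_force: [0.2, 0.7, -1.4]
finger_gap: 0.361
finger_force: 30.0
```

```bash
python3 - <<'E'
from h import *
R,p=place('short',35,.295,.050)
s,R0,p0=cur()
chain(((R0,[.44,-.03,.32]),9),((R,p+[-.0,.0,.08]),15),((R,p),6))
print(p)
E
```

```text
t 21.9 F [ 0.2  0.7 -1.4] gap 33.5 ff 29.999250769615173 q [-38.  -1. 110.  27.  93. -42.] p [ 0.4229 -0.0468  0.1309]
9 x lin [13.6, 1.9, -16.1] dr [0.0, 0.0, 0.0]
15 x lin [6.7, 12.8, 3.8] dr [0.0001, -0.0814, -0.003]
6 x lin [7.6, 0.0, 10.9] dr [0.0, 0.0, 0.0]
[0.62981562 0.07086227 0.19147095]
```

Call:
play_rows --linear '[[13.6,1.9,-16.1],[13.6,1.9,-16.1],[13.6,1.9,-16.1],[13.6,1.9,-16.1],[13.6,1.9,-16.1]]' --dr '[[0,0,0],[0,0,0],[0,0,0],[0,0,0],[0,0,0]]' --jaw '[25,25,25,25,25]'

```text
time: 22.4
eef_pos: [0.4322, -0.0372, 0.2359]
ee_rot: [179.9, -35.0, 90.2]
wrist_force: [0.4, -0.3, -2.1]
finger_gap: 0.364
finger_force: 30.0
```

Call:
play_rows --linear '[[13.6,1.9,-16.1],[13.6,1.9,-16.1],[13.6,1.9,-16.1],[13.6,1.9,-16.1],[0,0,0]]' --dr '[[0,0,0],[0,0,0],[0,0,0],[0,0,0],[0,0,0]]' --jaw '[25,25,25,25,25]'

```text
time: 22.9
eef_pos: [0.4408, -0.03, 0.3217]
ee_rot: [179.6, -34.8, 90.4]
wrist_force: [0.8, -0.8, -1.5]
finger_gap: 0.359
finger_force: 30.0
```

Call:
play_rows --linear '[[6.7,12.8,3.8],[6.7,12.8,3.8],[6.7,12.8,3.8],[6.7,12.8,3.8],[6.7,12.8,3.8]]' --dr '[[0.0001,-0.0814,-0.003],[0.0001,-0.0814,-0.003],[0.0001,-0.0814,-0.003],[0.0001,-0.0814,-0.003],[0.0001,-0.0814,-0.003]]' --jaw '[25,25,25,25,25]'

```text
time: 23.4
eef_pos: [0.5038, 0.009, 0.3155]
ee_rot: [179.6, -11.5, 91.0]
wrist_force: [-0.3, -0.3, -1.6]
finger_gap: 0.361
finger_force: 30.0
```

Call:
play_rows --linear '[[6.7,12.8,3.8],[6.7,12.8,3.8],[6.7,12.8,3.8],[6.7,12.8,3.8],[6.7,12.8,3.8]]' --dr '[[0.0001,-0.0814,-0.003],[0.0001,-0.0814,-0.003],[0.0001,-0.0814,-0.003],[0.0001,-0.0814,-0.003],[0.0001,-0.0814,-0.003]]' --jaw '[25,25,25,25,25]'

```text
time: 23.9
eef_pos: [0.5671, 0.0447, 0.2983]
ee_rot: [179.7, 11.9, 91.8]
wrist_force: [-0.2, -0.2, -2.0]
finger_gap: 0.358
finger_force: 30.0
```

Call:
play_rows --linear '[[6.7,12.8,3.8],[6.7,12.8,3.8],[6.7,12.8,3.8],[6.7,12.8,3.8],[6.7,12.8,3.8]]' --dr '[[0.0001,-0.0814,-0.003],[0.0001,-0.0814,-0.003],[0.0001,-0.0814,-0.003],[0.0001,-0.0814,-0.003],[0.0001,-0.0814,-0.003]]' --jaw '[25,25,25,25,25]'

```text
time: 24.4
eef_pos: [0.6303, 0.0714, 0.2687]
ee_rot: [-179.9, 35.2, 92.7]
wrist_force: [0.5, -0.3, -2.6]
finger_gap: 0.363
finger_force: 30.0
```

Call:
play_rows --linear '[[0,0,0],[0,0,0]]' --dr '[[0,0,0],[0,0,0]]' --jaw '[25,25]'

```text
time: 24.6
eef_pos: [0.6294, 0.0714, 0.2678]
ee_rot: [-179.7, 35.0, 92.8]
wrist_force: [0.5, 0.3, -0.4]
finger_gap: 0.36
finger_force: 30.0
```

```bash
python3 - <<'E'
from h import *
chain((place('short',35,.295,.050),6))
E
```

```text
t 24.6 F [ 0.5  0.3 -0.4] gap 33.5 ff 29.99855250120163 q [ 21.  21.  72. -33.  98.  16.] p [0.6294 0.0714 0.2678]
6 x lin [7.2, 0.1, 10.5] dr [-0.0005, -0.0001, 0.0005]
```

Call:
play_rows --linear '[[7.2,0.1,10.4],[7.2,0.1,10.4],[7.2,0.1,10.4],[7.2,0.1,10.4],[7.2,0.1,10.4]]' --dr '[[0,0,0],[0,0,0],[0,0,0],[0,0,0],[0,0,0]]' --jaw '[25,25,25,25,25]'

```text
time: 25.1
eef_pos: [0.6305, 0.0706, 0.2055]
ee_rot: [-180.0, 34.9, 92.5]
wrist_force: [-0.6, 0.1, -0.9]
finger_gap: 0.361
finger_force: 30.0
```

Call:
play_rows --linear '[[3.6,0,5.2],[3.6,0,5.2],[0,0,0],[0,0,0]]' --dr '[[0,0,0],[0,0,0],[0,0,0],[0,0,0]]' --jaw '[25,25,25,25]'

```text
time: 25.5
eef_pos: [0.631, 0.071, 0.1944]
ee_rot: [180.0, 35.0, 92.6]
wrist_force: [0.1, 0.8, -1.5]
finger_gap: 0.363
finger_force: 30.0
```

```bash
python3 - <<'E'
from h import *
chain((place('short',35,.295,.050),1))
E
```

```text
t 25.5 F [ 0.1  0.8 -1.5] gap 33.8 ff 29.99858558177948 q [ 21.  23.  76. -33.  92.  20.] p [0.631  0.071  0.1944]
1 x lin [1.6, -1.2, 2.4] dr [0.0004, -0.0007, 0.0]
```

Release, retreat and check the final state.

Call:
play_rows --linear '[[0,-1,1],[0,0,0],[0,0,0],[0,0,0],[0,0,0]]' --dr '[[0,0,0],[0,0,0],[0,0,0],[0,0,0],[0,0,0]]' --jaw '[25,60,60,60,60]'

```text
time: 26.0
eef_pos: [0.63, 0.0703, 0.1936]
ee_rot: [180.0, 35.0, 92.5]
wrist_force: [-0.4, 0.8, -0.4]
finger_gap: 0.628
finger_force: 0.0
```

Call:
play_rows --linear '[[0,0,-25],[0,0,-40],[0,0,-40],[0,0,-40],[0,0,-20]]' --dr '[[0,0,0],[0,0,0],[0,0,0],[0,0,0],[0,0,0]]' --jaw '[60,60,60,60,60]'

```text
time: 26.5
eef_pos: [0.626, 0.1668, 0.3324]
ee_rot: [179.7, 34.8, 92.5]
wrist_force: [1.2, 0.5, -0.3]
finger_gap: 0.647
finger_force: 0.0
```

Call:
play_rows --linear '[[0,0,-20],[0,0,-20],[0,0,0],[0,0,0],[0,0,0]]' --dr '[[0,0,0],[0,0,0],[0,0,0],[0,0,0],[0,0,0]]' --jaw '[60,60,60,60,60]'

```text
time: 27.0
eef_pos: [0.6245, 0.1869, 0.3599]
ee_rot: [-179.9, 35.0, 92.6]
wrist_force: [0.5, -0.2, -1.4]
finger_gap: 0.642
finger_force: 0.0
```

```bash
python3 - <<'E'
from h import *; from rig import *; import cv2
chain()
f=grab_frame('top'); g=grab_frame('side')
cv=np.zeros((600,800,3),np.uint8)
cv[:,:400]=cv2.resize(g['color'][90:270,190:350,::-1],(400,600)) if 0 else cv2.resize(g['color'][80:320,210:370,::-1],(400,600))
cv[:300,400:]=cv2.resize(f['color'][120:220,170:370,::-1],(400,300))
cv[300:,400:]=cv2.resize(f['color'][:,:,::-1],(400,300))
cv2.imwrite('pics/p6.png',cv)
E
```

```text
t 27.0 F [ 0.5 -0.2 -1.4] gap 59.7 ff 0.0 q [ 29.  29.  52. -34. 113.  17.] p [0.6245 0.1869 0.3599]
```

View pics/p6.png

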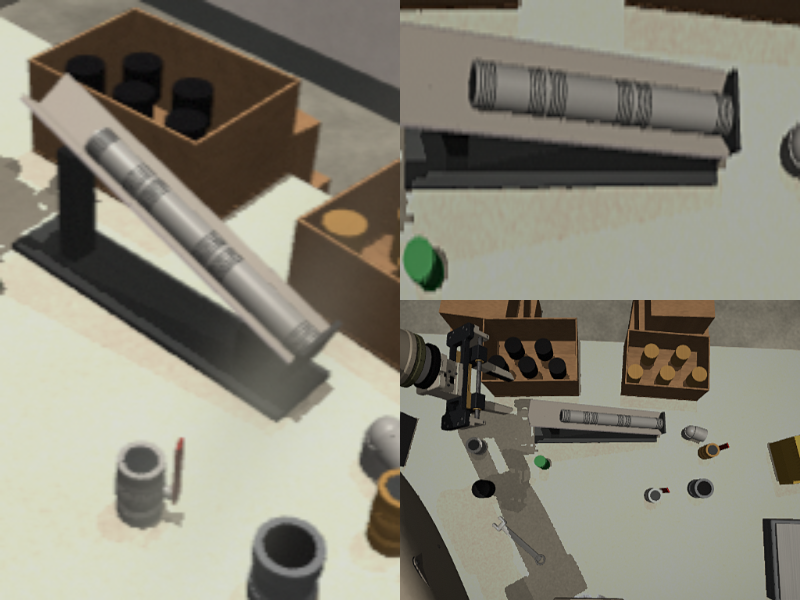

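All three nipples lie in line, end to end, with the long one against the stop. The bystanders have not moved, so I'm handing in.

```bash
python3 -c "
from rig import *
print(job_done())"
```

```text
the job is handed in; nothing more can be done
None
```

The job is handed in, with no verdict returned: the last picture shows the long, middle and short nipples lying end to end in the trough, the long one against the stop, and the other fittings where they stood.

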